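# Close up a row of gearbox housings in the gang fixture and push it home

### The arm

A 6-joint arm with a two-finger parallel gripper is mounted at the origin on the work surface. World frame = base frame: x ahead of the robot, y to its left, z up, the work surface at z = 0. Lengths are in m, angles in rad, forces in N, time in s.
With the tool pointing down it reaches from about 0.35 to 0.975 m from the base axis. Payload 4.9 kg.
Tool frame: the origin (TCP) lies between the finger pads; the fingertips stand 19 mm ahead of it and the grasp point (between the pads) is the TCP; z points along the fingers, y is the line along which they close (so a half turn about z gives the same grasp; the last joint's range is limited). The gripper opens to 85 mm and grips with 20 to 120 N. Pads are 22 mm wide; open, the fingers measure 114 mm over their backs; the gripper's body (76 mm by 85 mm) begins 54 mm behind the grasp point. The pads swing forward as they close: fully open they stand 13 mm farther back than shut.
Start: joints at [1.211, 0.053, 1.613, -0, 1.476, -0.119], TCP at [0.149, 0.607, 0.25] pointing down, gripper open.
Joint ranges: [-3.01, 3.01], [-1.01, 2.22], [0.06, 2.58], [-1.02, 4.17], [0.09, 2.62], [-3.14, 3.14]. Speed limits (rad/s): [2.57, 2.57, 3.14, 3.14, 3.14, 3.14].

### API

Orientations are given as a rotation vector (axis times angle).
In Python, from station import ctrl gives the robot as it stands. The module is installed in compiled form; this text tells all that it offers.
- The arm moves only by the tool servo_tool, never from a script. Its argument "increments" is a list that holds one entry, the list of rows, each a list of 5 numbers: the finger opening in cm, from 0 to 8.54, then the shift along the tool's x, y, z in cm, then the turn about the tool's z in degrees. A call has 1 to 5 rows; each row is the pose to reach, as a shift and turn from the pose commanded when the call began, along the tool's axes at that moment; what a row does not reach only later rows make up. A row lasts 1/10 s, in which the tool goes at most 50 mm and 8.59 degrees, less where a joint would pass 70% of its speed; a pose out of reach is approached as far as the arm can. A call with a gripper value outside its range is refused whole. The fingers move at their own pace and stop on an object; "newtons" is the grip in N (left out, the last holds). Time passes only in rows, so rows that repeat a pose let the fingers close. It gives the time, the measured TCP pose, the force, the opening and the grip force at its end, in the units of the state.
- ctrl.get_obs(): the state, without advancing time (a new reading comes with each control period).
- ctrl.get_image(name): name is "scene" or "top" or "wrist"; returns a dict with "img" (420x560x3 uint8, red, green, blue), "fx", "fy", "cx", "cy" (pixels), "k1" (the pictures are not rectified: a ray, as slopes to the right and down, at radius r is drawn at 1 + k1 r^2 times it, then the intrinsics apply), "rvec" (rotation vector, rad) and "tvec" (3), from world to camera coordinates, as OpenCV has them; the wrist camera has in their place "mount" (4x4, takes a point from camera to tool coordinates, whose origin is the TCP and whose axes are the flange's). Camera axes: x right, y down, z forward; pixel columns grow to the right and rows downward; lengths in m; the calibration is good to about 2 mm. A picture is of the moment at which its call begins: read the wrist's pose just before it. There is no depth.
- ctrl.finish_job(): hands the job in; it is judged then, once.
The state is a dict: "t": time; "q": joint angles; "dq": joint speeds; "effort": joint torques, N m; "tool_pos": TCP position; "tool_rot": TCP orientation; "contact_force": force on the tool from outside, world axes, zero at the start; "wrist_torque": the same for the moment, N m; "opening": finger opening in m; "grip_force": force on a finger pad.
Only numpy, scipy, OpenCV 4.12 (cv2) and the standard library are available. Lean on these libraries where they do the work, as an engineer would, in place of code of your own. Each camera call takes 0.05 s, during which the arm holds its last target. There are 200 camera calls.

### The job

Load the deburring fixture: first close up the four cast housings on its bed into one tight, straight row lying flush along the back fence, and then, without letting the row buckle or splay, push it as one block from its tail along the fence until the leading housing is home against the end stop, with the stop's spring pin pushed in flush. Slide the housings on the bed, never lift or tip them, feel for the stop rather than ramming it, leave the other things on the bench alone, and leave the row standing tight, square and home.

Things in the scene. Friction and masses are not known exactly. Their poses are not given: they have to be found in the camera images.
- fixture: Deburring fixture bolted to the bench: steel bed plate 150 (x) by 520 (y) by 14 mm thick, its top 14 mm above the bench. Origin: centre of the plate's underside; y runs along the row towards the end stop, x towards the fence (away from the robot), z up. The side towards the robot (-x) is open. A housing flush along the fence has its centre at x = +10 mm.
- fence (a point): Middle of the back fence's working face, at its foot on the bed: fixture x = +50, y = 0, z = 14 mm. The fence is a steel bar along the fixture's y from -250 to +250 mm, 18 mm thick, 30 mm high above the bed; the face looks to -x. Two hold-down straps, 34 mm high above the bench, stick out behind its ends to x = +123 mm. Same axes as the fixture.
- housing_1: Leading (+y) one of four alike cast aluminium housings. Box 80 mm wide (its x), 60 mm (its y), 42 mm high; a flat pad 30 mm wide, 4 to 38 mm high, stands out 3 mm in the middle of each y end: 66 mm over the pads, so touching neighbours stand 66 mm apart. Round boss on top, 52 mm across, 58 mm high in all. About 0.3 kg, varies. Origin: centre of the underside; x, y like the fixture's when square.
- housing_2: Second housing of the row, alike to housing_1 in every size; origin and axes the same.
- housing_3: Third housing of the row, alike to housing_1 in every size; origin and axes the same.
- housing_4: Fourth housing of the row, alike to housing_1 in every size; origin and axes the same; the tail (-y end), whose -y end is free for pushing.
- seat_pin (a joint): Spring pin, 14 mm across, in the middle of the end stop's face. 0: free, standing out 8 mm; 0.008 m: flush, a housing is home. Spring 1 to 2 N, less than the row's friction: the row stays where left. The stop, a steel block 80 wide, 52 mm high on the bed, faces -y; it is adjustable: its face stands anywhere from fixture y = +150 to +200 mm, and its place is not reported.
- spray_bottle: Bystander: white spray bottle with a black trigger head, 74 mm across, 205 mm high, standing to the left of the fixture. Origin: centre of the underside.
- mallet: Bystander: rubber mallet lying beyond the fixture. Origin: underside, on its handle.
- round_cover: Bystander: round cast aluminium bearing cover with a flange 92 mm across, 58 mm high, standing beyond the fixture. Origin: centre of the underside.
- deburring_tool: Bystander: hand deburring tool with a wooden handle, 185 mm long, 26 mm high, lying on the bench to the right of the fixture. Origin: underside, where handle and blade meet.

How it is judged:
On the way, in this order (a step that is already met when the one before it is completed fails the run):
1. the row is closed up: neighbours within 3 mm of touching, each housing within 3 mm of flush with the fence and square to it within 0.06 rad (y of housing_2 in the frame of housing_1 above -0.069 m and y of housing_3 in the frame of housing_2 above -0.069 m and y of housing_4 in the frame of housing_3 above -0.069 m and x of each of housing_1, housing_2, housing_3, housing_4 in the frame of fixture above 0.007 m and angle between the y axis of each of housing_1, housing_2, housing_3, housing_4 and the y axis of fixture, either way round below 0.06 rad), for 0.2 s.
2. the leading housing is home: the spring pin is pressed in to within 1.5 mm of flush (value of joint seat_pin above 0.0065 m), for 0.2 s.
At the end, for the whole second after the job is handed in: The spring pin is in to within 1.5 mm of flush, each housing is within 2.5 mm of touching its neighbour, within 3 mm of flush with the fence and square to it within 0.05 rad, all upright on the bed and at rest (y of housing_2 in the frame of housing_1 above -0.0685 m and y of housing_3 in the frame of housing_2 above -0.0685 m and y of housing_4 in the frame of housing_3 above -0.0685 m and x of each of housing_1, housing_2, housing_3, housing_4 in the frame of fixture above 0.007 m and angle between the y axis of each of housing_1, housing_2, housing_3, housing_4 and the y axis of fixture, either way round below 0.05 rad and value of joint seat_pin above 0.0065 m and linear speed of each of housing_1, housing_2, housing_3, housing_4 below 0.01 m/s and angle between each of housing_1, housing_2, housing_3, housing_4's own z axis and vertical below 0.05 rad and height (world z) of each of housing_1, housing_2, housing_3, housing_4 below 0.018 m).
It fails at once if the row buckles or splays: a housing turns more than 0.35 rad from the fence or its centre goes more than 40 mm out from its place along the fence (angle between the y axis of any of housing_1, housing_2, housing_3, housing_4 and the y axis of fixture, either way round above 0.35 rad or x of any of housing_1, housing_2, housing_3, housing_4 in the frame of fixture below -0.03 m).
It fails at once if a housing is lifted more than 15 mm off the bed or tipped more than 0.3 rad (height (world z) of any of housing_1, housing_2, housing_3, housing_4 above 0.029 m or angle between any of housing_1, housing_2, housing_3, housing_4's own z axis and vertical above 0.3 rad).
It fails at once if the row is rammed: two neighbouring housings are pressed together with more than 40 N (contact force between housing_1 and housing_2 above 40 N or contact force between housing_2 and housing_3 above 40 N or contact force between housing_3 and housing_4 above 40 N).
It fails at once if a bystander is moved more than 30 mm (distance of any of spray_bottle, mallet, round_cover, deburring_tool from where it was at the start of the episode above 0.03 m).
It also fails if it takes over 58 s, if anything falls off the work surface, if the arm or the gripper's body presses on something with over 40 N, if the wrist force passes 120 N, or if a joint passes its speed limit or range.

## Working session

There is one attempt and no reset: what is moved stays moved. The work goes in short steps, Python scripts to look and compute and a tool call to move; the robot and the scene stay as the last step left them, time stands still between calls to the robot, and variables do not carry over. Pictures are saved under pics/ and viewed, at most 12 in all, crops included, and the job is handed in when it is done.

Besides the shell and the picture viewer there is one more tool, called after "Emit:" as name(argument=value, ...), one argument or row to a line, values as JSON. servo_tool: Moves the arm, as the interface text tells. Its arguments: {"type":"object","properties":{"increments":{"type":"array"},"newtons":{"type":"number"}},"required":["increments"]}

```bash
mkdir -p pics
cat > h.py <<'E'
import numpy as np,cv2
from station import ctrl
def get(n):
    d=ctrl.get_image(n); return d
def ray(d,u,v):
    x=(u-d['cx'])/d['fx'];y=(v-d['cy'])/d['fy']
    r=np.hypot(x,y);rd=r
    for _ in range(20): r=rd/(1+d['k1']*r*r)
    s=r/rd if rd>0 else 1
    R=cv2.Rodrigues(np.array(d['rvec'],float))[0];t=np.array(d['tvec'],float).ravel()
    return -R.T@t, R.T@np.array([x*s,y*s,1])
def onz(d,u,v,z):
    o,r=ray(d,u,v); return o+r*(z-o[2])/r[2]
def save(d,f,s=1): cv2.imwrite(f,cv2.resize(d['img'][:,:,::-1],None,fx=s,fy=s,interpolation=cv2.INTER_CUBIC))
E
python3 - <<'E'
from h import *
for n in ['top','scene']:
    d=get(n);save(d,f'pics/{n}0.png',1.4);o,_=ray(d,280,210);print(n,o,d['fx'],d['k1'])
print(ctrl.get_obs())
E
```

```text
top [ 3.86453282e-01 -9.25936065e-04  1.05229624e+00] 413.9862363547055 0.020494422248293915
scene [ 1.23701091 -0.38042699  0.97900378] 404.71897068376853 -0.054953146441500636
{'t': 0.1, 'q': array([ 1.21103045e+00,  5.33265956e-02,  1.61417883e+00, -4.83561446e-06,
        1.47603349e+00, -1.18997496e-01]), 'dq': array([ 0.00024168, -0.00093781, -0.00395679, -0.00144715,  0.00035481,
        0.00046402]), 'effort': array([ 7.39892148e-04, -3.94908178e+01, -3.71361172e+01, -1.75449140e-04,
        3.91499401e-03, -1.11755341e-05]), 'tool_pos': array([0.1488363 , 0.60645744, 0.24915055]), 'tool_rot': array([-3.77229509e-01, -3.11840081e+00,  2.97136793e-03]), 'contact_force': array([ 0.32465132, -1.02557985,  0.00801206]), 'wrist_torque': array([ 0.04154388, -0.00407884,  0.06566307]), 'grip_force': 0.0, 'opening': 0.08529938845530373}
```

View pics/top0.png

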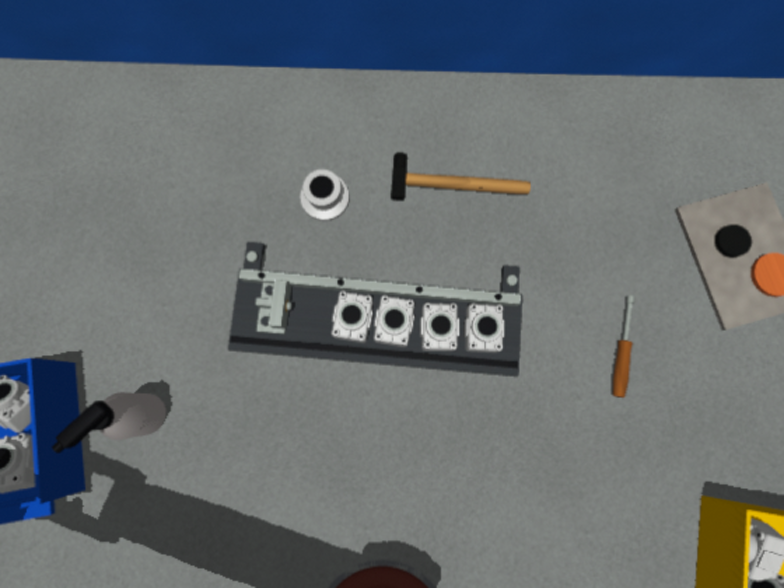

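View pics/scene0.png

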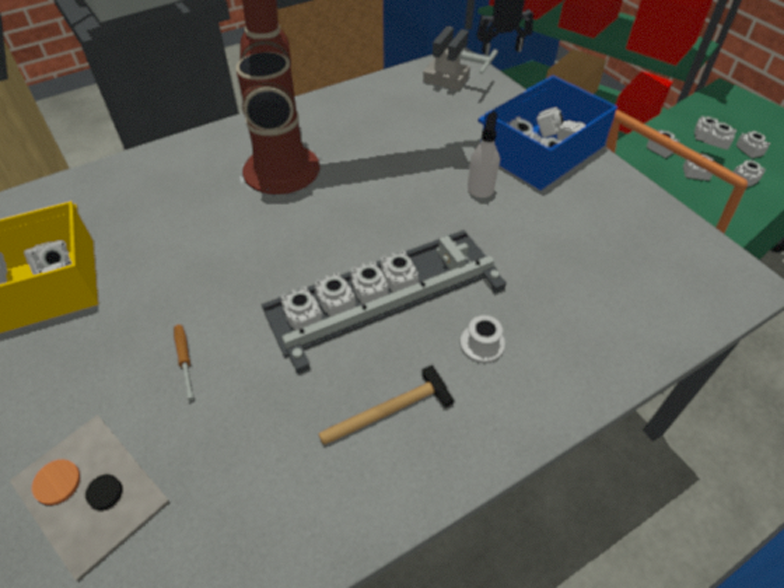

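The top view shows the fixture slightly rotated, with the stop at left (280,303) and the housings at (352,315), (395,319), (440,325) and (487,327), all in the 1.4x picture. Next I measure them.

Run:
```python
from h import *
d=get('top');im=d['img']
# fence top: corners front edge
c=im[170:275,155:380][:,:,::-1]
cv2.imwrite('pics/crop1.png',cv2.resize(c,None,fx=3.5,fy=3.5,interpolation=cv2.INTER_CUBIC))
g=im.max(2)
# fixture frame from bed corners, near edge/ends
for n,u,v,z in [('bedNL',229,350,.014),('bedNR',518,375,.014),('fenceL',240,271,.044),('fenceR',521,295,.044)]:
    print(n,onz(d,u/1.4,v/1.4,z).round(4))
# bores: dark blobs
m=(g<45).astype(np.uint8)
n,l,s,ce=cv2.connectedComponentsWithStats(m[210:245,230:365])
for i in range(1,n):
    if 60<s[i,4]<600:
        p=ce[i]+[230,210];print('bore',s[i],p.round(1),onz(d,*p,.072).round(4))
```

```text
bedNL [0.4617 0.2801 0.014 ]
bedNR [ 0.4278 -0.2341  0.014 ]
fenceL [0.5991 0.2626 0.044 ]
fenceR [ 0.567  -0.2355  0.044 ]
bore [ 15   9  12  12 114] [250.6 224.2] [0.5227 0.0625 0.072 ]
bore [ 46  12  12  12 114] [281.3 227.3] [ 0.5169 -0.0108  0.072 ]
bore [ 79  16  12  12 116] [314.5 231.6] [ 0.5083 -0.0902  0.072 ]
bore [112  17  12  12 117] [347.5 232.5] [ 0.5079 -0.1691  0.072 ]
```

View pics/crop1.png

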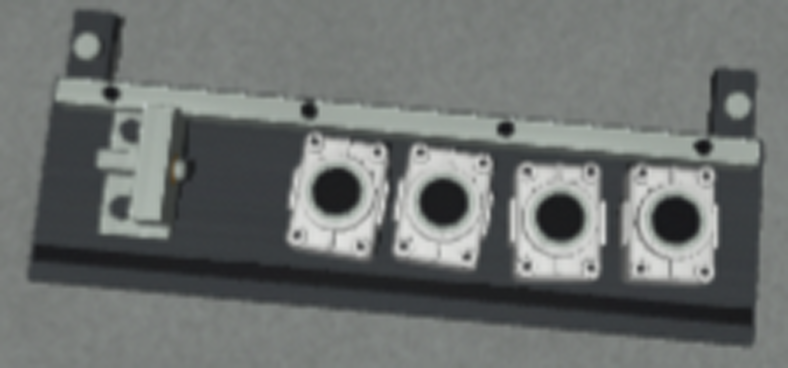

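The crop shows all four housings turned a little (H1 and H2 clockwise, H3 and H4 the other way) and a few mm off the fence. The pin sits at about (180,168) on the stop face. In the fixture frame (origin ≈ (.515,.018), yaw ≈ -.065) the fence measures 499 mm long, which agrees with the 500 mm given.

```bash
cat >> h.py <<'E'
XH=np.array([.9979,-.0648,0]);YH=np.array([.0648,.9979,0]);O=np.array([.5151,.018,0])
def fx(p): q=np.array(p)-O; return np.array([q@XH,q@YH,q[2]])*1000
def rot(o): return cv2.Rodrigues(np.array(o['tool_rot'],float))[0]
def shift(tx,ty,tz):
    "cm in tool axes to reach fixture x,y,z (mm)"
    o=ctrl.get_obs();R=rot(o);w=O+XH*tx/1e3+YH*ty/1e3+np.array([0,0,tz/1e3])
    yaw=np.degrees(np.arctan2(np.cross(R[:2,1],YH[:2]),R[:2,1]@YH[:2]))
    print('at',fx(o['tool_pos']).round(1),'shift',(R.T@(w-o['tool_pos'])*100).round(2),'turn',round(-yaw,2),'F',o['contact_force'].round(1),'t',o['t'])
E
python3 - <<'E'
from h import *
C=lambda x,y:(155+x/3.5,170+y/3.5)
d=get('top')
H=[[(315,140),(379,152),(297,236),(365,250)],[(420,152),(484,162),(404,246),(467,257)],[(528,171),(591,172),(527,267),(590,268)],[(642,174),(706,176),(640,268),(705,271)]]
for h in H:
    p=np.array([fx(onz(d,*C(*c),.056)) for c in h])
    v=(p[0]+p[1]-p[2]-p[3]); print(p.mean(0).round(1),np.arctan2(v[1],v[0]).round(3),np.linalg.norm(v)/2)
for n,c,z in [('fenceL',(57,80),.044),('fenceR',(760,140),.044),('stop',(183,112),.066),('stop2',(165,222),.066)]: print(n,fx(onz(d,*C(*c),z)).round(1))
print('bottle',[onz(d,130/1.4,415/1.4,z).round(3) for z in (.05,.15)])
shift(-70,-150,300)
shift(-70,45,300)
E
```

```text
[ 4.2 42.7 56. ] -0.065 68.50991574919351
[  3.6 -30.1  56. ] -0.087 66.90750774030884
[-1.000e-01 -1.105e+02  5.600e+01] 0.06 66.78875429988368
[   4.8 -189.5   56. ] 0.04 65.80254451647333
fenceL [ 69.8 250.1  44. ]
fenceR [  70.  -249.5   44. ]
stop [ 50.6 154.9  66. ]
stop2 [-26.4 158.2  66. ]
bottle [array([0.348, 0.427, 0.05 ]), array([0.352, 0.384, 0.15 ])]
at [-403.6  563.7  249.5] shift [-45.33 -64.43  -4.97] turn -10.08 F [-0.1  0.1 -0.2] t 0.2
at [-403.6  563.7  249.5] shift [-41.92 -45.23  -5.  ] turn -10.08 F [-0.1  0.1 -0.2] t 0.2
```

Emit:
servo_tool(
  increments=[
    [[2, 0, 0, -4.9, 0], [2, -3.3, -3.6, -5, -5], [2, -6.6, -7.2, -5, -10], [2, -9.9, -10.8, -5, -10], [2, -13.2, -14.4, -5, -10]],
  ],
)

```text
t: 0.7
tool_pos: [0.2433, 0.434, 0.3001]
tool_rot: [0.103, 3.14, -0.0]
contact_force: [0.4, 0.0, -0.1]
opening: 0.0202
grip_force: 0.0
```

```bash
python3 -c "
from h import *
shift(-70,45,300)"
```

```text
at [-298.2  397.5  300.1] shift [-2.284e+01 -3.524e+01  2.000e-02] turn -0.03 F [ 0.4  0.  -0.1] t 0.7
```

Emit:
servo_tool(
  increments=[
    [[2, -2.6, -4.0, 0, 0], [2, -5.2, -8, 0, 0], [2, -7.8, -12, 0, 0], [2, -10.4, -16, 0, 0], [2, -13, -20, 0, 0]],
  ],
)

```text
t: 1.2
tool_pos: [0.3597, 0.2257, 0.3003]
tool_rot: [0.103, 3.139, 0.001]
contact_force: [1.0, 0.5, -0.3]
opening: 0.0201
grip_force: 0.0
```

Emit:
servo_tool(
  increments=[
    [[2, -2.6, -4.0, 0, 0], [2, -5.2, -8, 0, 0], [2, -7.8, -12, 0, 0], [2, -9.8, -15.2, 0, 0], [2, -9.8, -15.2, 0, 0]],
  ],
)

```text
t: 1.7
tool_pos: [0.4482, 0.0659, 0.2999]
tool_rot: [-0.114, -3.139, 0.002]
contact_force: [-1.0, 0.2, -0.0]
opening: 0.0202
grip_force: 0.0
```

```bash
python3 -c "
from h import *
shift(-70,45,44)"
```

```text
at [-69.8  43.4 299.9] shift [ 0.    0.18 25.59] turn -0.44 F [-1.   0.2 -0. ] t 1.7
```

Emit:
servo_tool(
  increments=[
    [[2, 0, 0, 5, -0.4], [2, 0, 0, 10, -0.4], [2, 0, 0, 15, -0.4], [2, 0, 0, 20, -0.4], [2, 0, 0.2, 24, -0.4]],
  ],
)

```text
t: 2.2
tool_pos: [0.4454, 0.072, 0.0574]
tool_rot: [-0.092, -3.138, -0.0]
contact_force: [0.5, 1.4, 0.5]
opening: 0.0199
grip_force: 0.0
```

Emit:
servo_tool(
  increments=[
    [[2, 0, 0, 1.5, 0], [2, -0.6, 0, 1.5, 0], [2, -1.2, 0, 1.5, 0], [2, -1.6, 0, 1.5, 0], [2, -2.0, 0, 1.5, 0]],
  ],
)

```text
t: 2.7
tool_pos: [0.4693, 0.0702, 0.0473]
tool_rot: [0.093, 3.136, 0.0]
contact_force: [-0.4, 0.3, -0.5]
opening: 0.0202
grip_force: 0.0
```

```bash
python3 -c "
from h import *
shift(-40,45,44)
save(get('wrist'),'pics/w1.png')"
```

```text
at [-49.1  49.1  47.3] shift [-0.91 -0.42  0.34] turn 0.32 F [-0.4  0.3 -0.5] t 2.7
```

View pics/w1.png

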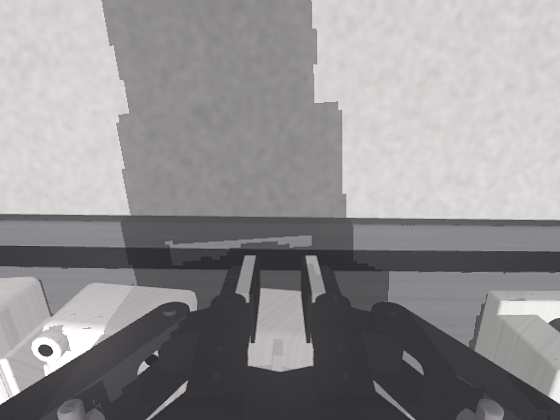

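The wrist view shows the fingers just in front of H1, with H2 at the left and the stop's pin at the right edge (555,325). I'll push gently towards the fence.

Emit:
servo_tool(
  increments=[
    [[2, 0, -0.4, 0.3, 0.3], [2, -0.3, -0.4, 0.3, 0.3], [2, -0.5, -0.4, 0.3, 0.3], [2, -0.7, -0.4, 0.3, 0.3], [2, -0.8, -0.4, 0.3, 0.3]],
  ],
)

```text
t: 3.25
tool_pos: [0.4745, 0.0655, 0.0421]
tool_rot: [-0.101, -3.138, 0.0]
contact_force: [-3.6, -0.5, 2.5]
opening: 0.0197
grip_force: 1.7
```

Emit:
servo_tool(
  increments=[
    [[2, -0.1, 0, 0, 0], [2, -0.2, 0, 0, 0], [2, -0.2, 0, 0, 0]],
  ],
)

```text
t: 3.55
tool_pos: [0.4771, 0.0656, 0.0421]
tool_rot: [0.101, 3.14, 0.0]
contact_force: [-1.3, -0.7, -0.6]
opening: 0.0197
grip_force: 0.6
```

```bash
python3 -c "
from h import *
shift(-40,45,44)"
```

```text
at [-41.   45.   42.1] shift [-0.1  -0.   -0.19] turn 0.02 F [-1.3 -0.7 -0.6] t 3.55
```

Emit:
servo_tool(
  increments=[
    [[2, -0.1, 0, 0, 0], [2, -0.2, 0, 0, 0], [2, -0.3, 0, 0, 0]],
  ],
)

```text
t: 3.85
tool_pos: [0.4801, 0.0654, 0.0422]
tool_rot: [0.101, 3.14, 0.0]
contact_force: [-1.3, -0.1, -1.6]
opening: 0.02
grip_force: 0.6
```

Emit:
servo_tool(
  increments=[
    [[2, -0.1, 0, 0, 0], [2, -0.2, 0, 0, 0], [2, -0.2, 0, 0, 0]],
  ],
)

```text
t: 4.15
tool_pos: [0.4813, 0.0652, 0.0422]
tool_rot: [-0.101, -3.138, 0.0]
contact_force: [-5.9, -0.3, 2.2]
opening: 0.0197
grip_force: 2.5
```

Emit:
servo_tool(
  increments=[
    [[2, -0.1, 0, 0, 0], [2, -0.2, 0, 0, 0], [2, -0.2, 0, 0, 0]],
  ],
)

```text
t: 4.45
tool_pos: [0.4815, 0.0651, 0.0422]
tool_rot: [-0.101, -3.132, 0.001]
contact_force: [-13.1, -0.7, 10.7]
opening: 0.0196
grip_force: 6.7
```

H1 is flush: the force rises at fixture x ≈ -37 for the TCP. I'll do the same for H2, H3 and H4.

Emit:
servo_tool(
  increments=[
    [[2, 2.2, 0, 0, 0], [2, 2.2, -4, 0, 0], [2, 2.2, -7.4, 0, 0], [2, 2.2, -7.4, 0, 0], [2, 1.6, -7.4, 0, 0]],
  ],
)

```text
t: 4.95
tool_pos: [0.4637, -0.0082, 0.0427]
tool_rot: [0.104, 3.138, 0.0]
contact_force: [0.6, 0.5, 0.5]
opening: 0.0203
grip_force: 0.0
```

Emit:
servo_tool(
  increments=[
    [[2, -0.3, 0, 0, 0], [2, -0.5, 0, 0, 0], [2, -0.7, 0, 0, 0], [2, -0.9, 0, 0, 0], [2, -1.1, 0, 0, 0]],
  ],
)

```text
t: 5.45
tool_pos: [0.4736, -0.0077, 0.0421]
tool_rot: [-0.099, -3.137, 0.0]
contact_force: [-5.5, -1.6, 4.0]
opening: 0.0199
grip_force: 2.8
```

Emit:
servo_tool(
  increments=[
    [[2, -0.1, 0, 0, 0], [2, -0.2, 0, 0, 0], [2, -0.3, 0, 0, 0], [2, -0.4, 0, 0, 0], [2, -0.4, 0, 0, 0]],
  ],
)

```text
t: 5.95
tool_pos: [0.4766, -0.008, 0.0421]
tool_rot: [-0.099, -3.134, 0.0]
contact_force: [-9.3, -0.7, 8.6]
opening: 0.0199
grip_force: 5.1
```

```bash
python3 -c "
from h import *
shift(-37,-30,42)"
```

```text
at [-36.7 -28.4  42.1] shift [ 0.03 -0.16  0.01] turn 0.1 F [-9.3 -0.7  8.6] t 5.95
```

Emit:
servo_tool(
  increments=[
    [[2, 2.2, 0, 0, 0], [2, 2.2, -4, 0, 0], [2, 2.2, -8, 0, 0], [2, 2.2, -8, 0, 0], [2, 1.6, -8, 0, 0]],
  ],
)

```text
t: 6.45
tool_pos: [0.4573, -0.0875, 0.0422]
tool_rot: [0.103, 3.139, 0.001]
contact_force: [-2.2, -0.3, 0.6]
opening: 0.0199
grip_force: 2.4
```

Emit:
servo_tool(
  increments=[
    [[2, -0.3, 0, 0, 0], [2, -0.5, 0, 0, 0], [2, -0.7, 0, 0, 0], [2, -0.9, 0, 0, 0], [2, -1.1, 0, 0, 0]],
  ],
)

```text
t: 6.95
tool_pos: [0.4682, -0.0878, 0.0421]
tool_rot: [0.1, 3.14, -0.0]
contact_force: [-1.9, 0.7, 0.6]
opening: 0.0197
grip_force: 1.0
```

Emit:
servo_tool(
  increments=[
    [[2, -0.2, 0, 0, 0], [2, -0.3, 0, 0, 0], [2, -0.4, 0, 0, 0], [2, -0.5, 0, 0, 0], [2, -0.5, 0, 0, 0]],
  ],
)

```text
t: 7.45
tool_pos: [0.4715, -0.0885, 0.0422]
tool_rot: [-0.101, -3.135, -0.001]
contact_force: [-8.3, 1.1, 5.7]
opening: 0.02
grip_force: 4.3
```

```bash
python3 -c "
from h import *
shift(-37,-188,42)"
```

```text
at [ -36.6 -109.1   42.2] shift [ 0.05 -7.89  0.01] turn 0.03 F [-8.3  1.1  5.7] t 7.45
```

Emit:
servo_tool(
  increments=[
    [[2, 2.2, 0, 0, 0], [2, 2.2, -4, 0, 0], [2, 2.2, -7.9, 0, 0], [2, 2.2, -7.9, 0, 0], [2, 1.6, -7.9, 0, 0]],
  ],
)

```text
t: 7.95
tool_pos: [0.4521, -0.1671, 0.0426]
tool_rot: [0.105, 3.139, -0.0]
contact_force: [-0.1, -0.1, 0.4]
opening: 0.0196
grip_force: 0.0
```

Emit:
servo_tool(
  increments=[
    [[2, -0.3, 0, 0, 0], [2, -0.5, 0, 0, 0], [2, -0.7, 0, 0, 0], [2, -0.9, 0, 0, 0], [2, -1.1, 0, 0, 0]],
  ],
)

```text
t: 8.45
tool_pos: [0.4618, -0.1657, 0.042]
tool_rot: [-0.098, -3.136, -0.003]
contact_force: [-6.3, 1.3, 5.5]
opening: 0.0201
grip_force: 3.2
```

Emit:
servo_tool(
  increments=[
    [[2, -0.2, 0, 0, 0], [2, -0.3, 0, 0, 0], [2, -0.4, 0, 0, 0], [2, -0.5, 0, 0, 0], [2, -0.5, 0, 0, 0]],
  ],
)

```text
t: 8.95
tool_pos: [0.4659, -0.1663, 0.0419]
tool_rot: [-0.099, -3.134, -0.002]
contact_force: [-10.2, 2.2, 8.1]
opening: 0.0203
grip_force: 5.3
```

Emit:
servo_tool(
  increments=[
    [[2, 1.5, 0, 0, 0], [0, 2.5, -3, 0, 0], [0, 2.5, -7.6, 0, 0], [0, 2.5, -7.6, 0, 0]],
  ],
)

```text
t: 9.35
tool_pos: [0.4389, -0.2453, 0.0434]
tool_rot: [0.106, 3.137, -0.005]
contact_force: [0.1, 0.2, 0.3]
opening: -0.0001
grip_force: 0.0
```

```bash
python3 -c "
from h import *
shift(12,-260,44)
d=get('top')
c=d['img'][170:275,155:380][:,:,::-1]
cv2.imwrite('pics/crop2.png',cv2.resize(c,None,fx=3.5,fy=3.5,interpolation=cv2.INTER_CUBIC))"
```

```text
at [ -59.  -267.7   43.4] shift [-7.1   0.79 -0.04] turn -0.17 F [0.1 0.2 0.3] t 9.35
```

View pics/crop2.png

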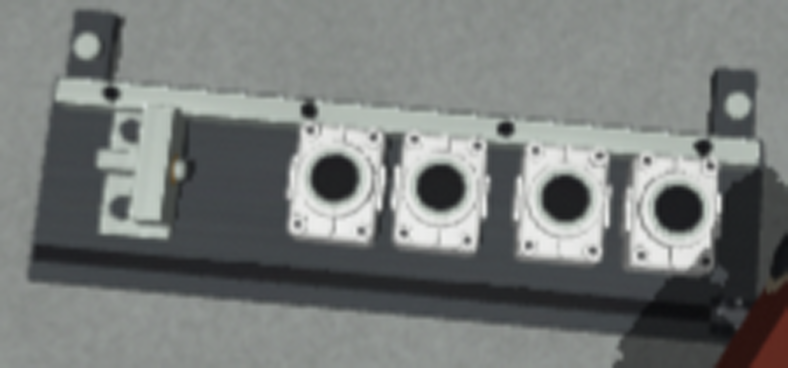

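The crop shows all four now square and flush at the fence, with the tail clear. I'll go behind the tail.

Emit:
servo_tool(
  increments=[
    [[0, -3, 0, 0, 0], [0, -6, 0, 0, 0], [0, -7.1, 0, 0, 0], [0, -7.1, 1.2, 0, 0], [0, -7.1, 2.2, 0, 0]],
  ],
)

```text
t: 9.9
tool_pos: [0.5103, -0.2235, 0.0424]
tool_rot: [0.1, 3.14, -0.002]
contact_force: [0.2, -5.2, 4.0]
opening: 0.0004
grip_force: 0.0
```

Emit:
servo_tool(
  increments=[
    [[0, 0, 0.2, 0, 0], [0, 0, 0.4, 0, 0], [0, 0, 0.6, 0, 0], [0, 0, 0.8, 0, 0], [0, 0, 1.0, 0, 0]],
  ],
)

```text
t: 10.4
tool_pos: [0.5107, -0.2154, 0.0434]
tool_rot: [0.102, 3.139, -0.005]
contact_force: [-3.5, -9.6, 5.8]
opening: -0.0001
grip_force: 0.4
```

```bash
python3 -c "
from h import *
shift(13,-200,44)
save(get('wrist'),'pics/w2.png')"
```

```text
at [  10.7 -233.2   43.4] shift [-0.23  3.32 -0.06] turn 0.01 F [-3.5 -9.6  5.8] t 10.4
```

View pics/w2.png

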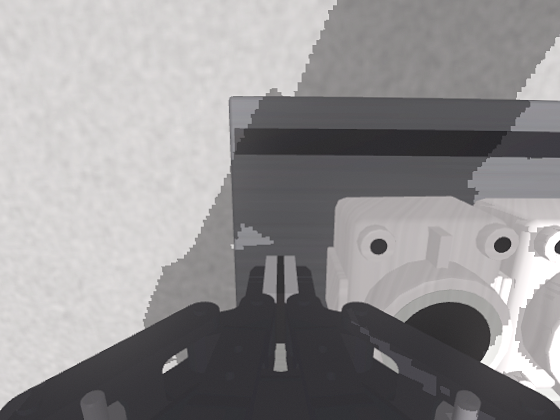

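The wrist view shows the closed fingers beside H4's tail pad (about 315-328, 270), with H4 square. I'll check the bores in the top view by number.

```bash
cat >> h.py <<'E'
def bores(d=None):
    d=d or get('top'); g=d['img'].max(2); m=(g<45).astype(np.uint8)
    m[:205]=0;m[250:]=0;m[:,:195]=0;m[:,372:]=0
    n,l,s,ce=cv2.connectedComponentsWithStats(m)
    for i in range(1,n):
        if s[i,4]>60: print('bore',s[i,4],s[i,2:4],fx(onz(d,*ce[i],.072)).round(1)[:2])
    return d
E
python3 -c "
from h import *
bores()
shift(13,-200,44)"
```

```text
bore 106 [11 12] [14.1 47.2]
bore 106 [12 11] [ 13.9 -25.7]
bore 255 [37 32] [   3.1 -179.1]
bore 104 [11 11] [  13.5 -111. ]
bore 211 [71  7] [-53.7 101.7]
at [  10.7 -233.2   43.5] shift [-0.23  3.32 -0.06] turn 0.01 F [-1.  -6.1  4.5] t 10.5
```

Emit:
servo_tool(
  increments=[
    [[0, 0, 0.2, 0, 0], [0, 0, 0.4, 0, 0], [0, 0, 0.6, 0, 0], [0, 0, 0.8, 0, 0], [0, 0, 1.0, 0, 0]],
  ],
)

```text
t: 11.0
tool_pos: [0.5119, -0.2059, 0.0438]
tool_rot: [0.102, 3.137, -0.006]
contact_force: [0.4, -7.1, 3.8]
opening: -0.0001
grip_force: 0.8
```

```bash
python3 -c "
from h import *
bores()
shift(13,-200,44)"
```

```text
bore 106 [11 12] [14.1 47.2]
bore 251 [35 33] [   2.5 -169.2]
bore 107 [12 11] [ 13.8 -25.8]
bore 106 [12 11] [  13.  -102.3]
bore 64 [14 13] [  -6.2 -227.1]
bore 210 [71  7] [-53.7 102. ]
at [  11.3 -223.3   43.7] shift [-0.17  2.33 -0.03] turn -0.01 F [ 0.6 -7.   4.2] t 11.05
```

Emit:
servo_tool(
  increments=[
    [[0, 0, 0.2, 0, 0], [0, 0, 0.4, 0, 0], [0, 0, 0.6, 0, 0], [0, 0, 0.8, 0, 0], [0, 0, 1.0, 0, 0]],
  ],
)

```text
t: 11.55
tool_pos: [0.5126, -0.1959, 0.0438]
tool_rot: [0.102, 3.137, -0.006]
contact_force: [0.0, -7.9, 4.1]
opening: 0.0002
grip_force: 1.0
```

```bash
python3 -c "
from h import *
bores()
shift(13,-200,44)"
```

```text
bore 106 [11 12] [14.1 47.2]
bore 107 [12 11] [ 13.8 -25.8]
bore 230 [33 32] [   2.8 -157.8]
bore 104 [11 11] [ 12.1 -92.3]
bore 91 [19 15] [  -8.6 -219.4]
bore 215 [71  7] [-53.7 102.2]
at [  11.4 -213.5   43.8] shift [-0.16  1.35 -0.02] turn -0.0 F [-0.3 -6.7  3.2] t 11.6
```

Emit:
servo_tool(
  increments=[
    [[0, -0.05, 0.15, 0, 0], [0, -0.1, 0.3, 0, 0], [0, -0.15, 0.45, 0, 0], [0, -0.2, 0.6, 0, 0], [0, -0.2, 0.75, 0, 0]],
  ],
)

```text
t: 12.1
tool_pos: [0.515, -0.1898, 0.0442]
tool_rot: [0.102, 3.137, -0.01]
contact_force: [-2.0, -11.0, 5.6]
opening: 0.0001
grip_force: 2.2
```

```bash
python3 -c "
from h import *
bores()
shift(13,-200,44)"
```

```text
bore 106 [11 12] [14.1 47.2]
bore 107 [12 11] [ 13.4 -20.8]
bore 219 [29 32] [   3.7 -150.3]
bore 109 [12 12] [ 13.  -86.8]
bore 117 [22 16] [  -6.9 -212.7]
bore 214 [71  7] [-53.7 101.7]
at [  13.5 -207.1   44.3] shift [0.05 0.71 0.02] turn 0.01 F [-0.7 -9.5  5.7] t 12.15
```

Emit:
servo_tool(
  increments=[
    [[0, 0, 0.1, 0, 0], [0, 0, 0.2, 0, 0], [0, 0, 0.3, 0, 0], [0, 0, 0.4, 0, 0], [0, 0, 0.5, 0, 0]],
  ],
)

```text
t: 12.65
tool_pos: [0.5157, -0.1855, 0.0446]
tool_rot: [0.101, 3.136, -0.012]
contact_force: [-1.4, -13.8, 5.4]
opening: -0.0005
grip_force: 2.6
```

```bash
python3 -c "
from h import *
bores()
shift(13,-200,44)"
```

```text
bore 105 [11 12] [13.8 49.7]
bore 109 [12 12] [ 13.8 -16.6]
bore 157 [17 23] [  13.9 -149.7]
bore 106 [11 12] [ 13.  -82.4]
bore 134 [24 17] [  -6.6 -207.3]
bore 215 [71  7] [-53.7 102.1]
at [  13.8 -202.8   44.6] shift [0.08 0.28 0.06] turn 0.01 F [ -1.1 -13.3   5.3] t 12.7
```

The row is closed up, with bore spacings of about 66 mm. I'll back off and check squareness.

Emit:
servo_tool(
  increments=[
    [[0, 0, 0, 0, 0], [0, 0, 0, 0, 0], [0, 0, -1.0, 0, 0], [0, 2, -5, 0, 0], [0, 7, -5, 0, 0]],
  ],
)

```text
t: 13.2
tool_pos: [0.4428, -0.2302, 0.0427]
tool_rot: [0.102, 3.138, -0.002]
contact_force: [0.2, -0.3, 1.5]
opening: 0.0
grip_force: 0.0
```

```bash
python3 -c "
from h import *
d=bores()
shift(-55,-152,42)
c=d['img'][170:275,155:380][:,:,::-1]
cv2.imwrite('pics/crop3.png',cv2.resize(c,None,fx=3.5,fy=3.5,interpolation=cv2.INTER_CUBIC))"
```

```text
bore 104 [11 12] [13.7 49.7]
bore 112 [12 12] [ 14.1 -16.4]
bore 635 [32 31] [   0.3 -217.1]
bore 105 [11 12] [ 13.1 -82.3]
bore 107 [12 11] [  12.7 -148.8]
bore 215 [71  7] [-53.6 101.9]
at [ -67.7 -246.9   37.2] shift [-1.25  9.5  -0.43] turn -0.07 F [-1.9  2.2 -6.3] t 13.25
```

View pics/crop3.png

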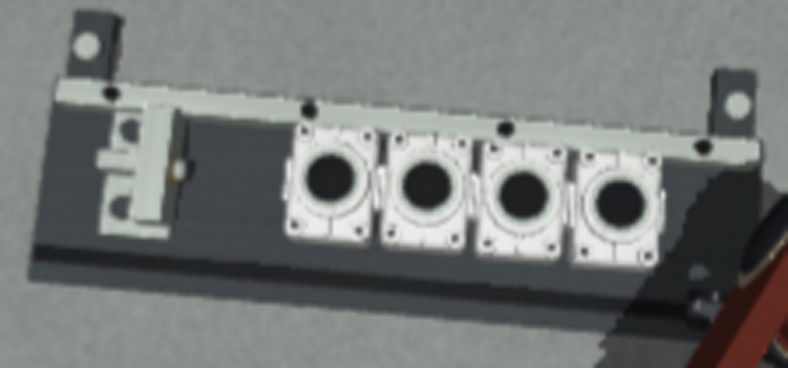

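The crop shows a tight, straight, flush row. I'll go back behind the tail and push it home.

Emit:
servo_tool(
  increments=[
    [[0, -3, 0, -0.3, 0], [0, -6, 0, -0.3, 0], [0, -8.0, 0, -0.3, 0], [0, -8.0, 1.5, -0.3, 0], [0, -8.0, 3, -0.3, 0]],
  ],
)

```text
t: 13.75
tool_pos: [0.5226, -0.201, 0.0443]
tool_rot: [-0.102, -3.138, -0.003]
contact_force: [-0.3, -0.3, -1.0]
opening: 0.0001
grip_force: 0.0
```

```bash
python3 -c "
from h import *
shift(13,-204,43)"
```

```text
at [  21.6 -218.1   44.3] shift [0.86 1.41 0.14] turn -0.01 F [-0.3 -0.3 -1. ] t 13.75
```

Emit:
servo_tool(
  increments=[
    [[0, 0.7, 0, 0, 0], [0, 0.7, 0.5, 0, 0], [0, 0.7, 0.8, 0, 0], [0, 0.7, 1.1, 0, 0], [0, 0.7, 1.3, 0, 0]],
  ],
)

```text
t: 14.25
tool_pos: [0.5176, -0.1891, 0.0455]
tool_rot: [0.102, 3.14, -0.0]
contact_force: [0.1, -0.4, 0.6]
opening: -0.0
grip_force: 0.0
```

Emit:
servo_tool(
  increments=[
    [[0, 0, 0.2, 0, 0], [0, 0, 0.4, 0, 0], [0, 0, 0.6, 0, 0], [0, 0, 0.8, 0, 0], [0, 0, 1.0, 0, 0]],
  ],
)

```text
t: 14.75
tool_pos: [0.5193, -0.1814, 0.047]
tool_rot: [0.101, 3.138, -0.008]
contact_force: [-2.2, -11.2, 3.7]
opening: -0.0
grip_force: 4.9
```

```bash
python3 -c "
from h import *
bores()
shift(13,-129,43)"
```

```text
bore 105 [11 12] [13.5 49.7]
bore 111 [12 12] [ 14.  -16.4]
bore 142 [15 27] [  15.2 -146.5]
bore 104 [11 12] [ 13.  -82.4]
bore 141 [24 18] [  -2.  -203.9]
bore 213 [71  7] [-53.6 101.7]
at [  17.3 -198.7   47.1] shift [0.42 6.98 0.37] turn 0.04 F [-2.4 -8.7  4.7] t 14.8
```

Emit:
servo_tool(
  increments=[
    [[0, 0.1, 0.1, 0.1, 0], [0, 0.15, 0.2, 0.2, 0], [0, 0.2, 0.3, 0.3, 0], [0, 0.3, 0.4, 0.3, 0], [0, 0.3, 0.5, 0.3, 0]],
  ],
)

```text
t: 15.3
tool_pos: [0.5193, -0.1796, 0.047]
tool_rot: [0.101, 3.131, -0.018]
contact_force: [-0.3, -17.2, 10.0]
opening: -0.0002
grip_force: 7.2
```

```bash
python3 -c "
from h import *
bores()
shift(13,-129,43)
save(get('wrist'),'pics/w3.png')"
```

```text
bore 108 [12 12] [13.5 51.6]
bore 108 [12 12] [ 14.2 -14.7]
bore 115 [13 17] [  16.4 -143.5]
bore 109 [12 12] [ 13.3 -80.9]
bore 152 [22 19] [  -4.6 -200.2]
bore 217 [71  7] [-53.6 102. ]
at [  17.  -196.7   47. ] shift [0.4  6.77 0.33] turn 0.01 F [ -1.2 -16.1  10.5] t 15.35
```

View pics/w3.png

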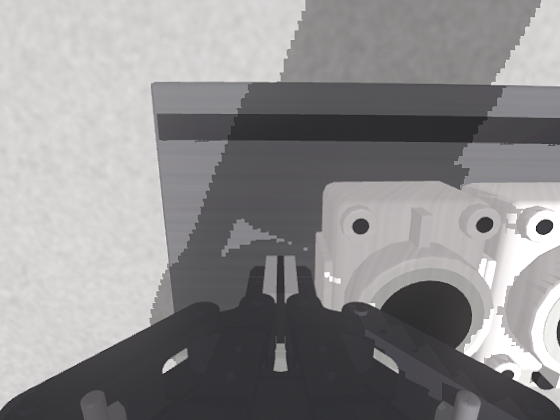

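Emit:
servo_tool(
  increments=[
    [[0, 0, -0.5, 0, 0], [0, 0, -1.5, 0, 0], [0, 0, -1.5, 0, 0], [0, 0, -1.5, 0, 0]],
  ],
)

```text
t: 15.8
tool_pos: [0.5183, -0.1901, 0.0463]
tool_rot: [0.103, 3.132, -0.002]
contact_force: [1.8, 0.8, 13.2]
opening: 0.0
grip_force: 1.2
```

```bash
python3 -c "
from h import *
bores()
shift(13,-205,43)"
```

```text
bore 108 [12 12] [13.7 51.7]
bore 108 [12 12] [ 14.2 -14.7]
bore 219 [30 34] [   5.1 -153.2]
bore 107 [12 12] [ 13.1 -80.4]
bore 108 [20 17] [  -3.7 -214.4]
bore 215 [71  7] [-53.6 101.5]
at [  16.7 -207.4   46.3] shift [0.37 0.24 0.33] turn -0.05 F [ 2.2  1.  12.7] t 15.85
```

The force stays upward at z ≈ 46 mm even off the part, so the shut fingertips are touching the bed. I'll raise about 8 mm and recentre.

Emit:
servo_tool(
  increments=[
    [[0, 0, -0.5, -0.9, 0], [0, 0.4, -0.5, -0.9, 0], [0, 0.4, -0.5, -0.9, 0]],
  ],
)

```text
t: 16.15
tool_pos: [0.5094, -0.1933, 0.0507]
tool_rot: [-0.102, -3.139, -0.001]
contact_force: [-0.1, -1.0, -1.1]
opening: 0.0001
grip_force: 0.0
```

```bash
python3 -c "
from h import *
shift(13.5,-203,51)"
```

```text
at [   8.  -211.2   50.7] shift [-0.55  0.82 -0.03] turn -0.0 F [-0.1 -1.  -1.1] t 16.15
```

Emit:
servo_tool(
  increments=[
    [[0, -0.5, 0.4, 0, 0], [0, -0.55, 0.8, 0, 0], [0, -0.55, 1.0, 0, 0], [0, -0.55, 1.2, 0, 0], [0, -0.55, 1.4, 0, 0]],
  ],
)

```text
t: 16.65
tool_pos: [0.5166, -0.1797, 0.0511]
tool_rot: [-0.101, -3.14, -0.0]
contact_force: [-0.0, -0.2, 0.4]
opening: -0.0
grip_force: 0.0
```

Emit:
servo_tool(
  increments=[
    [[0, 0, 0.2, 0, 0], [0, 0, 0.4, 0, 0], [0, 0, 0.6, 0, 0], [0, 0, 0.8, 0, 0], [0, 0, 1.0, 0, 0]],
  ],
)

```text
t: 17.15
tool_pos: [0.5173, -0.1722, 0.0516]
tool_rot: [0.101, 3.139, -0.008]
contact_force: [-0.9, -8.5, -1.9]
opening: -0.0003
grip_force: 4.1
```

```bash
python3 -c "
from h import *
bores()
shift(13,-129,51)"
```

```text
bore 105 [11 12] [13.1 54.5]
bore 110 [12 12] [ 14.1 -11.5]
bore 98 [11 16] [  17.3 -138.4]
bore 107 [12 12] [ 13.  -77.2]
bore 157 [23 19] [  -6.5 -196.3]
bore 219 [71  7] [-53.6 101.2]
at [  14.5 -189.3   51.6] shift [0.15 6.03 0.03] turn 0.04 F [-0.1 -7.9 -1.4] t 17.2
```

Emit:
servo_tool(
  increments=[
    [[0, 0, 0.25, 0, 0], [0, 0, 0.5, 0, 0], [0, 0, 0.75, 0, 0], [0, 0, 1.0, 0, 0], [0, 0, 1.25, 0, 0]],
  ],
)

```text
t: 17.7
tool_pos: [0.5182, -0.1596, 0.0516]
tool_rot: [0.101, 3.139, -0.007]
contact_force: [0.4, -7.8, -1.8]
opening: 0.0001
grip_force: 3.9
```

Emit:
servo_tool(
  increments=[
    [[0, 0, 0.25, 0, 0], [0, 0, 0.5, 0, 0], [0, 0, 0.75, 0, 0], [0, 0, 1.0, 0, 0], [0, 0, 1.25, 0, 0]],
  ],
)

```text
t: 18.2
tool_pos: [0.519, -0.1472, 0.0516]
tool_rot: [0.101, 3.139, -0.007]
contact_force: [-0.3, -8.4, -2.0]
opening: -0.0
grip_force: 4.0
```

```bash
python3 -c "
from h import *
bores()
shift(13,-129,51)"
```

```text
bore 111 [12 12] [13.3 79.6]
bore 106 [11 12] [13.8 13.7]
bore 108 [12 12] [ 13.2 -52.3]
bore 233 [28 24] [  -8.4 -170.5]
bore 222 [72  7] [-53.7 102. ]
at [  14.6 -164.1   51.5] shift [0.15 3.51 0.04] turn 0.04 F [ 0.4 -7.  -1.9] t 18.25
```

Emit:
servo_tool(
  increments=[
    [[0, 0, 0.25, 0, 0], [0, 0, 0.5, 0, 0], [0, 0, 0.75, 0, 0], [0, 0, 1.0, 0, 0], [0, 0, 1.25, 0, 0]],
  ],
)

```text
t: 18.75
tool_pos: [0.5198, -0.1347, 0.0515]
tool_rot: [0.101, 3.139, -0.007]
contact_force: [-1.1, -8.0, -1.1]
opening: -0.0002
grip_force: 4.0
```

Emit:
servo_tool(
  increments=[
    [[0, 0, 0.2, 0, 0], [0, 0, 0.4, 0, 0], [0, 0, 0.6, 0, 0], [0, 0, 0.8, 0, 0], [0, 0, 1.0, 0, 0]],
  ],
)

```text
t: 19.25
tool_pos: [0.5204, -0.1247, 0.0515]
tool_rot: [0.101, 3.14, -0.007]
contact_force: [-0.5, -8.0, -1.9]
opening: -0.0
grip_force: 4.0
```

```bash
python3 -c "
from h import *
bores()
shift(13,-129,51)"
```

```text
bore 107 [11 12] [ 13.3 102.4]
bore 108 [12 12] [14.1 36. ]
bore 108 [12 12] [ 13.  -29.9]
bore 131 [16 31] [  -8.  -219.1]
bore 298 [33 27] [ -10.3 -149.4]
bore 228 [73  7] [-53.6 100.5]
at [  14.5 -141.7   51.5] shift [0.15 1.27 0.04] turn 0.04 F [-1.2 -7.4 -2.3] t 19.3
```

Now I'll feel for the pin and the stop with slow millimetre steps.

Emit:
servo_tool(
  increments=[
    [[0, 0, 0.15, 0, 0], [0, 0, 0.3, 0, 0], [0, 0, 0.45, 0, 0], [0, 0, 0.6, 0, 0], [0, 0, 0.75, 0, 0]],
  ],
)

```text
t: 19.8
tool_pos: [0.5209, -0.1173, 0.0515]
tool_rot: [0.101, 3.139, -0.007]
contact_force: [-1.9, -7.8, -1.0]
opening: -0.0001
grip_force: 4.0
```

Emit:
servo_tool(
  increments=[
    [[0, 0, 0.1, 0, 0], [0, 0, 0.2, 0, 0], [0, 0, 0.3, 0, 0], [0, 0, 0.4, 0, 0], [0, 0, 0.5, 0, 0]],
  ],
)

```text
t: 20.3
tool_pos: [0.5212, -0.1123, 0.0515]
tool_rot: [0.101, 3.14, -0.007]
contact_force: [-1.2, -7.2, -1.4]
opening: -0.0004
grip_force: 4.0
```

Emit:
servo_tool(
  increments=[
    [[0, 0, 0.1, 0, 0], [0, 0, 0.2, 0, 0], [0, 0, 0.3, 0, 0]],
  ],
)

```text
t: 20.6
tool_pos: [0.5214, -0.1093, 0.0515]
tool_rot: [0.101, 3.14, -0.007]
contact_force: [-0.5, -8.9, -2.0]
opening: 0.0001
grip_force: 4.0
```

```bash
python3 -c "
from h import *
bores()
shift(13,-129,51)"
```

```text
bore 108 [12 11] [ 13.6 117.7]
bore 109 [12 11] [14.2 51.4]
bore 107 [12 11] [ 13.  -14.4]
bore 119 [14 29] [  -9.2 -199.2]
bore 347 [36 28] [ -11.6 -134.1]
bore 227 [72  7] [-53.6 100.9]
at [  14.5 -126.4   51.5] shift [ 0.15 -0.26  0.05] turn 0.04 F [-0.6 -7.6 -1.3] t 20.65
```

Emit:
servo_tool(
  increments=[
    [[0, 0, 0.1, 0, 0], [0, 0, 0.2, 0, 0], [0, 0, 0.3, 0, 0], [0, 0, 0.4, 0, 0]],
  ],
)

```text
t: 21.05
tool_pos: [0.5217, -0.1053, 0.0515]
tool_rot: [0.101, 3.14, -0.007]
contact_force: [-0.1, -8.7, -2.1]
opening: 0.0004
grip_force: 4.1
```

Emit:
servo_tool(
  increments=[
    [[0, 0, 0.1, 0, 0], [0, 0, 0.2, 0, 0], [0, 0, 0.3, 0, 0]],
  ],
)

```text
t: 21.35
tool_pos: [0.5219, -0.1025, 0.0515]
tool_rot: [0.101, 3.14, -0.008]
contact_force: [-0.8, -8.6, -1.4]
opening: 0.0002
grip_force: 4.6
```

Emit:
servo_tool(
  increments=[
    [[0, 0, 0.1, 0, 0], [0, 0, 0.2, 0, 0]],
  ],
)

```text
t: 21.55
tool_pos: [0.522, -0.1007, 0.0516]
tool_rot: [0.101, 3.139, -0.009]
contact_force: [0.2, -9.3, -2.3]
opening: -0.0001
grip_force: 4.7
```

```bash
python3 -c "
from h import *
d=bores()
shift(13,-129,51)
c=d['img'][170:275,155:380][:,:,::-1]
cv2.imwrite('pics/crop4.png',cv2.resize(c,None,fx=3.5,fy=3.5,interpolation=cv2.INTER_CUBIC))"
```

```text
bore 109 [12 12] [ 13.6 126.6]
bore 109 [12 12] [14.1 60. ]
bore 106 [11 12] [13.1 -5.6]
bore 113 [13 30] [  -9.3 -188. ]
bore 369 [38 28] [ -12. -126.]
bore 228 [73  7] [-53.6 100.5]
at [  14.6 -117.8   51.5] shift [ 0.16 -1.12  0.06] turn 0.05 F [-1.  -8.2 -1.6] t 21.6
```

View pics/crop4.png

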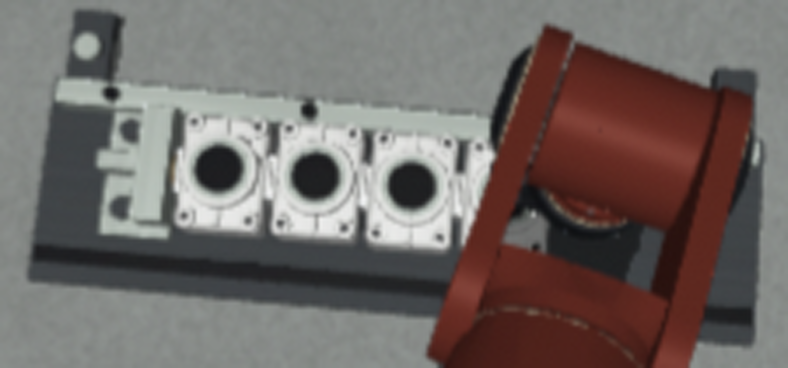

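The crop shows H1 just ahead of the stop with the row still straight. The grip force rose from 4.0 to 4.7 N, so the pin is probably touching. I'll carry on in millimetre steps.

Emit:
servo_tool(
  increments=[
    [[0, 0, 0.1, 0, 0], [0, 0, 0.2, 0, 0]],
  ],
)

```text
t: 21.8
tool_pos: [0.5222, -0.0987, 0.0515]
tool_rot: [0.101, 3.139, -0.009]
contact_force: [-0.0, -10.7, -1.4]
opening: -0.0002
grip_force: 4.9
```

Emit:
servo_tool(
  increments=[
    [[0, 0, 0.1, 0, 0], [0, 0, 0.2, 0, 0]],
  ],
)

```text
t: 22.0
tool_pos: [0.5223, -0.0969, 0.0516]
tool_rot: [0.1, 3.139, -0.01]
contact_force: [-1.1, -13.5, -1.5]
opening: -0.0001
grip_force: 6.7
```

Emit:
servo_tool(
  increments=[
    [[0, 0, 0.1, 0, 0], [0, 0, 0.1, 0, 0]],
  ],
)

```text
t: 22.2
tool_pos: [0.5224, -0.0969, 0.0517]
tool_rot: [0.1, 3.139, -0.013]
contact_force: [-2.0, -13.7, -0.8]
opening: -0.0002
grip_force: 7.0
```

Emit:
servo_tool(
  increments=[
    [[0, 0, 0.1, 0, 0], [0, 0, 0.1, 0, 0]],
  ],
)

```text
t: 22.4
tool_pos: [0.5225, -0.0968, 0.0519]
tool_rot: [0.1, 3.139, -0.016]
contact_force: [-2.0, -17.6, -2.1]
opening: -0.0002
grip_force: 8.6
```

Emit:
servo_tool(
  increments=[
    [[0, 0, 0.1, 0, 0], [0, 0, 0.1, 0, 0], [0, 0, 0.1, 0, 0]],
  ],
)

```text
t: 22.7
tool_pos: [0.5226, -0.0967, 0.0521]
tool_rot: [0.099, 3.139, -0.019]
contact_force: [-2.7, -20.2, -1.7]
opening: -0.0002
grip_force: 10.1
```

```bash
python3 -c "
from h import *
d=bores()
shift(13,-129,51)"
```

```text
bore 112 [12 12] [ 13.7 129.9]
bore 107 [11 12] [14.2 64.2]
bore 111 [12 12] [13.1 -2.1]
bore 101 [12 30] [  -8.9 -181. ]
bore 374 [39 27] [ -12.8 -121.8]
bore 231 [74  7] [-53.6 100.1]
at [  14.9 -114.    52.1] shift [ 0.2  -1.5   0.12] turn 0.08 F [ -2.6 -19.5  -1.3] t 22.75
```

It is a hard stop: the force climbs with no travel. I'll back off along -y, rise and check.

Emit:
servo_tool(
  increments=[
    [[0, 0, -0.5, 0, 0], [0, 0, -1.5, 0, 0], [0, 0, -4, 0, 0], [0, 0, -7, -2, 0], [0, 4.5, -7, -3, 0]],
  ],
)

```text
t: 23.25
tool_pos: [0.4765, -0.1619, 0.0834]
tool_rot: [0.103, 3.136, -0.003]
contact_force: [0.1, 0.0, 1.6]
opening: 0.0002
grip_force: 0.0
```

Emit:
servo_tool(
  increments=[
    [[0, 4, -2, -2, 0], [0, 8, -2, -4, 0], [0, 8, -2, -4, 0]],
  ],
)

```text
t: 23.55
tool_pos: [0.3904, -0.1737, 0.1243]
tool_rot: [0.105, 3.135, -0.005]
contact_force: [0.5, 0.1, 0.9]
opening: 0.0002
grip_force: 0.0
```

```bash
python3 -c "
from h import *
d=bores()
shift(13,-129,51)
c=d['img'][180:260,165:335][:,:,::-1]
cv2.imwrite('pics/crop5.png',cv2.resize(c,None,fx=4.5,fy=4.5,interpolation=cv2.INTER_CUBIC))"
```

```text
bore 111 [12 12] [ 13.8 130. ]
bore 107 [11 12] [14.2 64.2]
bore 111 [12 12] [13.1 -2.1]
bore 109 [12 11] [ 12.9 -68.7]
bore 438 [36 19] [ -18.9 -186.6]
bore 231 [74  7] [-53.6  99.9]
at [-110.9 -199.2  123.2] shift [-12.34   7.06   7.27] turn -0.09 F [ 0.5 -0.2 -0.3] t 23.6
```

View pics/crop5.png

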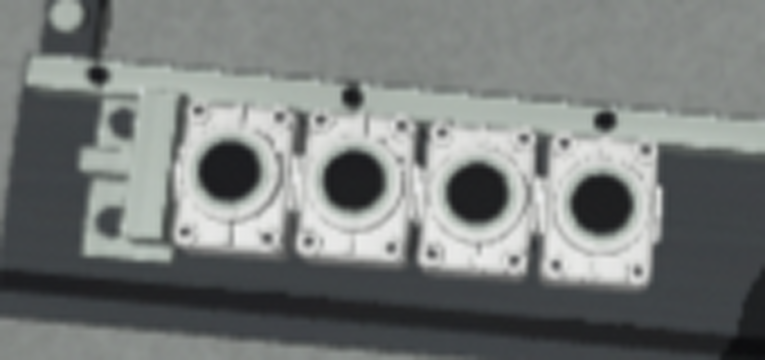

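The row is home and tight (spacings 65.8, 66.3 and 66.6 mm), and the stop face touches H1. H4 looks turned by up to about 0.03 rad, so I'll press it, then H3, lightly to the fence.

Emit:
servo_tool(
  increments=[
    [[2, -1.5, 4, 0, 0], [2, -3, 8, 0, 0], [2, -4.6, 12.8, 2, 0], [2, -4.6, 12.8, 6, 0], [2, -4.6, 12.8, 7.5, 0]],
  ],
)

```text
t: 24.1
tool_pos: [0.4444, -0.0454, 0.042]
tool_rot: [-0.094, -3.134, -0.003]
contact_force: [-0.5, 0.5, -0.6]
opening: 0.0201
grip_force: 0.0
```

```bash
python3 -c "
from h import *
shift(-37,-70,48)"
```

```text
at [-66.4 -67.9  42. ] shift [-2.94 -0.23 -0.62] turn 0.27 F [-0.5  0.5 -0.6] t 24.1
```

Emit:
servo_tool(
  increments=[
    [[2, 0, -0.2, -0.4, 0], [2, -0.8, -0.2, -0.4, 0], [2, -1.6, -0.2, -0.4, 0], [2, -2.2, -0.2, -0.4, 0], [2, -2.5, -0.2, -0.4, 0]],
  ],
)

```text
t: 24.6
tool_pos: [0.4726, -0.0525, 0.0516]
tool_rot: [0.102, 3.137, -0.001]
contact_force: [0.3, 0.4, 0.7]
opening: 0.0201
grip_force: 0.0
```

Emit:
servo_tool(
  increments=[
    [[2, -0.1, 0, 0, 0], [2, -0.2, 0, 0, 0], [2, -0.3, 0, 0, 0], [2, -0.4, 0, 0, 0]],
  ],
)

```text
t: 25.0
tool_pos: [0.4734, -0.0519, 0.0501]
tool_rot: [-0.101, -3.136, -0.001]
contact_force: [-5.8, 0.5, 5.8]
opening: 0.0199
grip_force: 3.3
```

```bash
python3 -c "
from h import *
shift(-37,-70,48)"
```

```text
at [-37.1 -72.5  50.1] shift [-0.01  0.25  0.21] turn 0.04 F [-5.8  0.5  5.8] t 25.0
```

Emit:
servo_tool(
  increments=[
    [[2, -0.1, 0, 0, 0], [2, -0.1, 0, 0, 0], [2, 0.7, 0, 0, 0], [2, 1.2, 3.4, 0, 0], [2, 1.2, 6.7, 0, 0]],
  ],
)

```text
t: 25.5
tool_pos: [0.4665, 0.0159, 0.0501]
tool_rot: [0.105, 3.139, 0.0]
contact_force: [1.1, -0.9, -0.6]
opening: 0.0202
grip_force: 0.0
```

Emit:
servo_tool(
  increments=[
    [[2, -0.5, 0, 0, 0], [2, -0.9, 0, 0, 0], [2, -1.1, 0, 0, 0], [2, -1.2, 0, 0, 0], [2, -1.3, 0, 0, 0]],
  ],
)

```text
t: 26.0
tool_pos: [0.4786, 0.0143, 0.05]
tool_rot: [-0.103, -3.135, -0.001]
contact_force: [-9.3, 1.8, 7.2]
opening: 0.02
grip_force: 4.8
```

Emit:
servo_tool(
  increments=[
    [[2, 0.8, 0, 0, 0], [2, 4, -2, -2, 0], [2, 8, -4, -5, 0], [2, 9, -6, -8, 0], [2, 9, -6, -8, 0]],
  ],
)

```text
t: 26.5
tool_pos: [0.3879, -0.042, 0.1348]
tool_rot: [0.107, 3.13, -0.006]
contact_force: [0.8, -0.7, 0.2]
opening: 0.0195
grip_force: 0.0
```

```bash
python3 -c "
from h import *
d=bores()
shift(-37,-2,48)
c=d['img'][180:260,165:335][:,:,::-1]
cv2.imwrite('pics/crop6.png',cv2.resize(c,None,fx=4.5,fy=4.5,interpolation=cv2.INTER_CUBIC))"
```

```text
bore 113 [12 12] [ 13.7 130. ]
bore 107 [11 12] [14.2 64.2]
bore 108 [12 11] [14.1 -2.1]
bore 110 [12 12] [ 13.6 -68.6]
bore 254 [45 11] [-38.  -74.2]
bore 237 [74  7] [-53.7 100.4]
at [-123.4  -67.2  132.9] shift [-8.56  6.56  8.54] turn -0.17 F [-0.8  0.7  0.4] t 26.55
```

View pics/crop6.png

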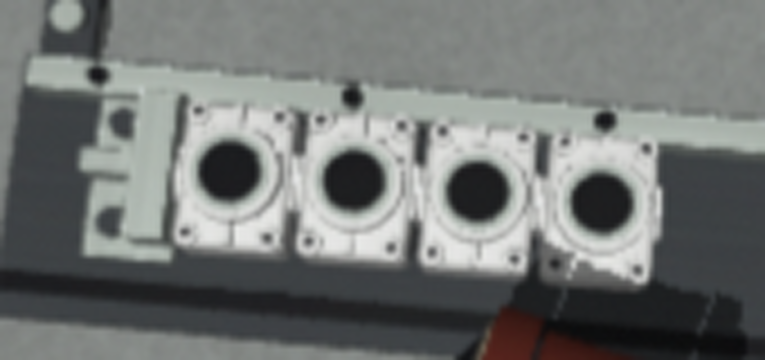

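The crop shows the row straight, flush, tight and home, so I'm handing it in.

```bash
python3 -c "
from h import *
print(ctrl.finish_job())"
```

```text
the job is handed in; nothing more can be done
None
```

I handed the job in at about 26.6 s of the 58 s allowed. The row is flush to the fence and tight, with spacings of 65.8 to 66.5 mm. It is pressed home against the stop, where the push force climbed to about 20 N with no more travel. No verdict came back, and I inferred the pin's state from that force rather than reading it.

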